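# Right the tipped sample tumbler, then set and lock the throwing gauge

## Robot

A 6-joint arm with a two-finger parallel gripper is mounted at the origin on a cart in front of the work surface, level with it; the furniture and walls round the work are solid. World frame = base frame: x ahead of the robot, y to its left, z up, the work surface at z = 0. Lengths are in m, angles in degrees, forces in N, time in s.
With the tool pointing down it reaches from about 0.25 to 0.725 m from the base axis. Payload 9.7 kg.
Tool frame: the origin (TCP) lies midway between the tips of the shut fingers; the grasp point (between the pads) lies 19 mm behind it (bot.grasp_offset is the distance from the TCP to the grasp point, in m); z points along the fingers, x is the direction in which the jaws open and shut, and the axes are right-handed (so a half turn about z gives the same grasp; the last joint's range is limited). The gripper opens to 85 mm and grips with 20 to 120 N. Pads are 22 mm wide; open, the fingers measure 114 mm over their backs; the gripper's body (76 mm by 85 mm) begins 54 mm behind the grasp point. The pads swing forward as they close: fully open they stand 13 mm farther back than shut.
Start: joints at [66.005, 4.979, 10.078, 95.1, 0, 90], TCP at [0.224, 0.502, 0.231] pointing down, gripper open.
Joint ranges: [-179.16, 179.16], [-48.56, 103.87], [-65.8, 70.77], [-126.05, 130.52], [-82.76, 87.17], [-180, 180]. Speed limits (degrees/s): [127.2, 127.2, 147.25, 180, 180, 180].

## Interface

Orientations are given as [roll, pitch, yaw] about the fixed x, y, z axes, in that order (R = Rz(yaw) Ry(pitch) Rx(roll)).
In Python, from workcell import bot gives the robot as it stands.
- The arm moves only by the tool send_rows, never from a script. Its argument "targets" is a list of rows, each a list of 5 numbers: the closure, from 0 (fully open) to 1 (shut), then the shift along the world's x, y, z in mm, then the turn about the world's z in degrees. A call has 1 to 10 rows; each row is the pose to reach, as a shift and turn from the pose commanded when the call began; what a row does not reach only later rows make up. A row lasts 1/8 s, in which the tool goes at most 62.5 mm and 10.7 degrees, less where a joint would pass 70% of its speed; a pose out of reach is approached as far as the arm can. A call with a gripper value outside its range is refused whole. The fingers move at their own pace and stop on an object; "squeeze" is the grip in N (left out, the last holds). Time passes only in rows, so rows that repeat a pose let the fingers close. It gives the time, the measured TCP pose, the force and the opening at its end, in the units of the state.
- bot.get_obs(): the state, without advancing time (a new reading comes with each control period).
- bot.camera(name): name is "side" or "top" or "wrist"; returns a dict with "pixels" (480x640x3 uint8, red, green, blue), "intrinsics" (3x3 intrinsics, pixels), "dist" ([k1, k2, p1, p2, k3] as OpenCV has them; the pictures are not rectified), "view" (4x4, takes a point from world to camera coordinates); the wrist camera has in their place "mount" (4x4, takes a point from camera to tool coordinates, whose origin is the TCP and whose axes are the tool frame's). Camera axes: x right, y down, z forward; pixel columns grow to the right and rows downward; lengths in m; the calibration is good to about 2 mm. A picture is of the moment at which its call begins: read the wrist's pose just before it. There is no depth.
- bot.job_done(): hands the job in, once; it reports no verdict.
The state is a dict: "time": time; "q": joint angles; "qd": joint speeds; "joint_efforts": joint torques, N m; "ee_pos": TCP position; "tcp_rot": TCP orientation; "wrist_force": force on the tool from outside, world axes, zero at the start; "torque": the same for the moment, N m; "opening": finger opening in m.
Only numpy, scipy, OpenCV 4.12 (cv2) and the standard library are available. Lean on these libraries where they do the work, as an engineer would, in place of code of your own. Each camera call takes 0.05 s, during which the arm holds its last target.

## Task

One of the three sample tumblers in the row on the ware board has been knocked over: stand it up again on its foot in its gap between or beside the others, without shifting them, and let go of it. Then set the throwing gauge to this row: take its wooden knob, lift the leg until the black ring mark on it is level with the top of the socket, and while you keep holding the leg there turn the hand with the knob so that the side of a finger swings the cam lever clockwise until it is fully closed. Finish still holding the knob, with the leg at its mark and the lever closed.

Things in the scene. Friction and masses are not known exactly. Their poses are not given: they have to be found in the camera images.
- cup_tipped_mid (a point): centre (on the axis, half-way up) of the unglazed pale tumbler lying on its side, mouth towards the robot and aslant, foot over its empty place, the one slot with no neighbour on it. 67 mm tall, diameter 52 mm at the foot, 65 mm from the middle to the mouth, wall 4 mm, 0.14 kg. z axis from foot to mouth; lying, the centre is 30 mm above the board's top; upright, 33.5 mm.
- cup_a_mid (a point): centre of a standing neighbour, an identical tumbler, half-way up; z axis from foot to mouth
- cup_b_mid (a point): centre of the other standing neighbour, an identical tumbler, half-way up; z axis from foot to mouth
- ware_board: fixed flat wooden ware board, 140 mm wide (its x), 430 mm long (its y), 15 mm thick, origin at the centre of its underside on the table. The tumblers stand in a row along its middle line, 145 mm apart. The gauge stands beyond its -y end.
- slot_left (a point): place for a tumbler on the board's top face (z = 15 mm), at +145 mm along the board's y axis
- slot_middle (a point): place for a tumbler on the board's top face, at the board's middle
- slot_right (a point): place for a tumbler on the board's top face, at -145 mm along the board's y axis, next to the gauge
- gauge: throwing gauge, fixed: round cast foot, 110 mm diameter, with an upright socket; origin at the centre of the foot's underside on the table, y axis along the pointer. A square 10 mm leg slides straight up and down in the socket and carries a horizontal pointer rod 75 mm long and above it a round wooden knob.
- socket_top (a point): centre of the socket's top face, 56 mm above the table; the leg comes out of it. The black ring mark round the leg, 2.5 mm high, has to come level with this face.
- gauge_knob: round wooden knob on top of the leg, 28 mm diameter, 42 mm tall, origin on its axis 22 mm above its underside: 94 mm above the table with the leg down, 114 mm at the mark. It rises with the leg and turns freely on it about the vertical, without end. The pointer rod runs out 32 mm below its origin.
- gauge_leg (a joint): height of the leg above its lowest position (m): 0 down, 0.020 with the ring mark level with the socket's top, at most 0.045. Leg and knob weigh 0.2 kg and sink back to 0 if let go while the lever is open.
- gauge_lever (a joint): angle of the cam lever about the leg's axis (rad): 0 open, 0.84 fully closed (end stop), turning clockwise seen from above as it closes. Over the last 0.3 rad a roller binds on the leg's corner and the lever needs 0.1 to 0.3 N m (up to 10 N at the pad); then it stays closed and the leg is clamped.
- lever_pad (a point): centre of the lever's upright black thumb pad, 30.5 mm from the leg's axis, 98 mm above the table; x axis outward along the lever. A plate 6 mm thick standing radially, 19 to 42 mm from the axis, 81 to 115 mm above the table whatever the leg's height: a finger that grips the knob meets the pad's side when the hand turns clockwise about the knob.
Things that resemble listed ones, but are neither listed nor needed, are in the scene too. Leave any orange look-alike of the gauge alone.

How it is judged (in metres and radians):
On the way, in this order (a step that is already met when the one before it is completed fails the run):
1. the tipped tumbler stands upright in its gap and is let go (angle between cup_tipped_mid's own z axis and vertical below 0.12 rad and height (world z) of cup_tipped_mid below 0.053 m and (horizontal distance between cup_tipped_mid and slot_left below 0.03 m or horizontal distance between cup_tipped_mid and slot_middle below 0.03 m or horizontal distance between cup_tipped_mid and slot_right below 0.03 m) and contact force between the fingers and cup_tipped below 0.1 N), for 0.3 s.
2. the leg is held at its mark with the lever still open (value of joint gauge_leg between 0.0165 and 0.0235 m and value of joint gauge_lever below 0.4 rad and contact force between the fingers and gauge_knob above 2 N), for 0.2 s.
At the end, for the whole second after the job is handed in: Fingers still grip the knob (over 2 N); leg within 3.5 mm of its mark; lever closed beyond 0.76 rad; the once tipped tumbler upright (within 0.12 rad) on the board within 30 mm of the middle of its place; its neighbours upright and within 20 mm of where they were (value of joint gauge_leg between 0.0165 and 0.0235 m and value of joint gauge_lever above 0.76 rad and contact force between the fingers and gauge_knob above 2 N and angle between each of cup_tipped_mid, cup_a_mid, cup_b_mid's own z axis and vertical below 0.12 rad and height (world z) of cup_tipped_mid below 0.053 m and (horizontal distance between cup_tipped_mid and slot_left below 0.03 m or horizontal distance between cup_tipped_mid and slot_middle below 0.03 m or horizontal distance between cup_tipped_mid and slot_right below 0.03 m) and distance of each of cup_a_mid, cup_b_mid from where it was at the start of the episode below 0.02 m); the arm keeps its last pose, push and grip.
It fails at once if a neighbouring tumbler is knocked over or pushed out of its place (angle between any of cup_a_mid, cup_b_mid's own z axis and vertical above 0.4 rad or distance of any of cup_a_mid, cup_b_mid from where it was at the start of the episode above 0.03 m).
It fails at once if the lever is closed while the leg is not held by its knob (value of joint gauge_lever above 0.5 rad and contact force between the fingers and gauge_knob below 0.2 N).
It also fails if it takes over 61 s, if anything falls off the work surface, if the arm or the gripper's body presses on something with over 40 N, if the wrist force passes 120 N, or if a joint passes its speed limit or range.

## Working session

There is one attempt and no reset: what is moved stays moved. The work goes in short steps, Python scripts to look and compute and a tool call to move; the robot and the scene stay as the last step left them, time stands still between calls to the robot, and variables do not carry over. Pictures are saved under pics/ and viewed, and the job is handed in when it is done.

Besides the shell and the picture viewer there is one more tool, called after "Emit:" as name([rows], argument=value, ...), one row to a line, values as JSON. send_rows: Moves the arm, as the interface text tells. Its arguments: {"type":"object","properties":{"targets":{"type":"array","items":{"type":"array","items":{"type":"number"}}},"squeeze":{"type":"number"}},"required":["targets"]}

```bash
mkdir -p pics; ls
python3 - <<'E'
from workcell import bot
import cv2,json,numpy as np
o=bot.get_obs(); print(o)
for n in ("side","top","wrist"):
    c=bot.camera(n); cv2.imwrite(f"pics/{n}0.png",c["pixels"][:,:,::-1])
    print(n,{k:np.round(np.array(v),4).tolist() for k,v in c.items() if k!="pixels"})
    np.savez(f"{n}0.npz",**c)
E
```

```text
pics
{'time': 0.0, 'q': array([ 6.60060450e+01,  5.01366853e+00,  1.00337112e+01,  9.50999949e+01,
       -6.62744701e-04,  9.00015869e+01]), 'qd': array([ 0.14901509,  0.09858346, -0.0368181 , -0.04790565, -0.00695578,
       -0.06546117]), 'joint_efforts': array([-3.69100762e-04, -5.20387459e+01,  4.64800358e+01,  1.64231047e-02,
       -1.09253304e-05, -2.50353355e-05]), 'ee_pos': array([0.22355999, 0.50225845, 0.23055178]), 'tcp_rot': array([1.79999335e+02, 7.99521250e-02, 6.60044580e+01]), 'wrist_force': array([ 0.25935865, -0.17329108, -0.21587486]), 'torque': array([-0.0201685 , -0.01183526, -0.01642512]), 'opening': 0.08545904556550285}
side {'intrinsics': [[615.9399, 0.0, 324.9062], [0.0, 615.9399, 237.2228], [0.0, 0.0, 1.0]], 'dist': [-0.2058, 0.0, 0.0, 0.0, 0.0], 'view': [[-0.9648, -0.2621, -0.0232, 0.3975], [-0.1132, 0.4929, -0.8627, 0.1947], [0.2375, -0.8297, -0.5052, 1.5818], [0.0, 0.0, 0.0, 1.0]]}
top {'intrinsics': [[530.1201, 0.0, 324.435], [0.0, 530.1201, 248.9401], [0.0, 0.0, 1.0]], 'dist': [-0.0589, 0.0, 0.0, 0.0, 0.0], 'view': [[0.0141, -0.9999, 0.0004, -0.1057], [-0.9926, -0.0141, -0.1209, 0.4602], [0.1209, 0.0013, -0.9927, 1.6307], [0.0, 0.0, 0.0, 1.0]]}
wrist {'intrinsics': [[356.5509, 0.0, 321.446], [0.0, 356.5509, 239.4615], [0.0, 0.0, 1.0]], 'dist': [-0.0083, 0.0, 0.0, 0.0, 0.0], 'mount': [[1.0, -0.0006, -0.0006, -0.0001], [0.0007, 0.9605, 0.2782, -0.0709], [0.0004, -0.2782, 0.9605, -0.142], [0.0, 0.0, 0.0, 1.0]]}
```

View pics/side0.png

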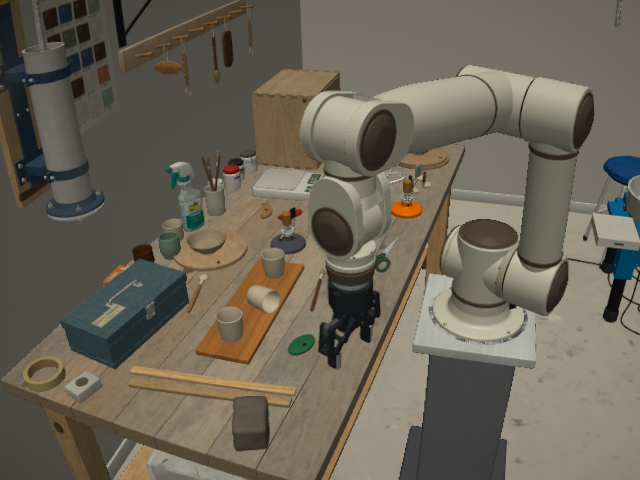

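View pics/top0.png

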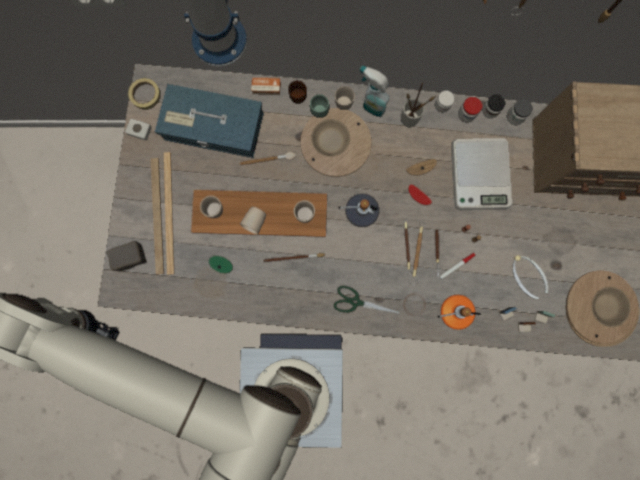

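View pics/wrist0.png

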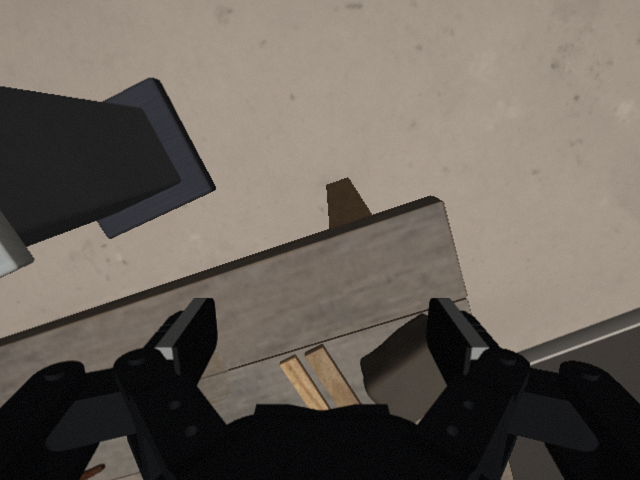

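```bash
cat > h.py <<'E'
import numpy as np,cv2
from scipy.spatial.transform import Rotation as R
def undist(c,uv): return cv2.undistortPoints(np.array(uv,float).reshape(-1,1,2),c["intrinsics"],c["dist"]).reshape(-1,2)
def viewmat(c,o=None):
    if "view" in c: return c["view"]
    T=np.eye(4);T[:3,:3]=R.from_euler("xyz",o["tcp_rot"],degrees=True).as_matrix();T[:3,3]=o["ee_pos"]
    return np.linalg.inv(T@c["mount"])
def onz(c,uv,z,V=None):
    V=c["view"] if V is None else V
    n=undist(c,uv); d=np.c_[n,np.ones(len(n))]@V[:3,:3]; p=-V[:3,:3].T@V[:3,3]
    return p+d*((z-p[2])/d[:,2])[:,None]
def proj(c,P,V=None):
    V=c["view"] if V is None else V
    return cv2.projectPoints(np.array(P,float).reshape(-1,3),cv2.Rodrigues(V[:3,:3])[0],V[:3,3],c["intrinsics"],c["dist"])[0].reshape(-1,2)
def crop(img,x0,y0,x1,y1,s,fn): cv2.imwrite(fn,cv2.resize(img[y0:y1,x0:x1,::-1],None,fx=s,fy=s,interpolation=cv2.INTER_CUBIC))
E
python3 - <<'E'
from h import *
t=np.load("top0.npz");s=np.load("side0.npz")
crop(t["pixels"],185,180,385,240,4,"pics/topc.png")
crop(s["pixels"],190,190,330,370,3.3,"pics/sidec.png")
print(onz(t,[(192,190),(327,193),(327,236),(192,234)],0.015))
print(onz(t,[(254,220)],.045),onz(t,[(211,207),(304,211)],.082),onz(t,[(362,211)],0.025))
E
```

```text
[[ 0.64784907  0.32870978  0.015     ]
 [ 0.64348114 -0.10481926  0.015     ]
 [ 0.50458446 -0.10669142  0.015     ]
 [ 0.50508317  0.32207059  0.015     ]]
[[0.54745193 0.12187486 0.045     ]] [[ 0.57963746  0.25020133  0.082     ]
 [ 0.57090834 -0.03520032  0.082     ]] [[ 0.58462428 -0.21631205  0.025     ]]
```

View pics/topc.png

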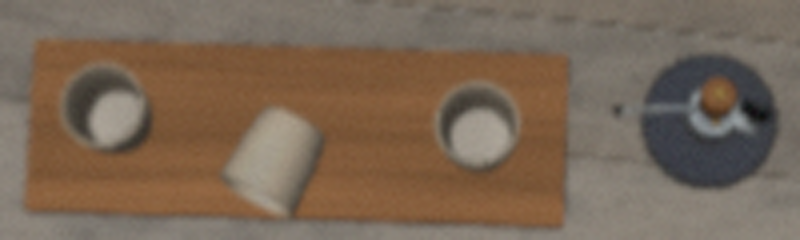

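View pics/sidec.png

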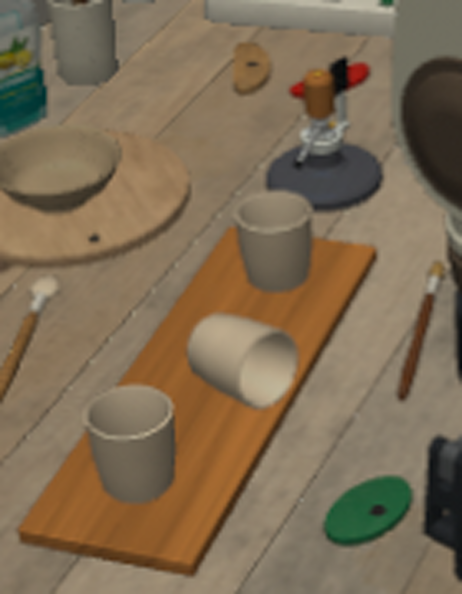

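Emit:
send_rows([
  [0,40,-45,0,0],
  [0,80,-90,0,-2],
  [0,120,-135,-10,-3],
  [0,160,-180,-10,-5],
  [0,200,-225,-20,-7],
  [0,240,-270,-20,-7],
  [0,280,-315,-30,-7],
  [0,331,-377,-30,-7],
  [0,331,-377,-30,-7],
  [0,331,-377,-30,-7],
])

```text
time: 1.4
ee_pos: [0.5549, 0.1247, 0.2008]
tcp_rot: [-179.9, 0.0, 58.9]
wrist_force: [0.1, -0.3, 0.1]
opening: 0.0854
```

```bash
cat > snap.py <<'E'
from workcell import bot
from h import *
import sys
def snap(n,fn):
    o=bot.get_obs(); c=bot.camera(n); cv2.imwrite(f"pics/{fn}.png",c["pixels"][:,:,::-1])
    d={k:np.array(v) for k,v in c.items()}; d["view"]=viewmat(c,o); np.savez(fn+".npz",**d)
    print(n,o["time"],np.round(o["ee_pos"],4),np.round(o["tcp_rot"],2),np.round(o["q"],1),np.round(o["wrist_force"],2),np.round(o["opening"],4))
if __name__=="__main__":
    for i in range(1,len(sys.argv),2): snap(sys.argv[i],sys.argv[i+1])
E
python3 snap.py wrist w1
```

```text
wrist 1.4 [0.5549 0.1247 0.2008] [-1.7995e+02  4.0000e-02  5.8890e+01] [12.7  7.1  9.  91.9  0.  43.8] [ 0.1  -0.27  0.12] 0.0854
```

View pics/w1.png

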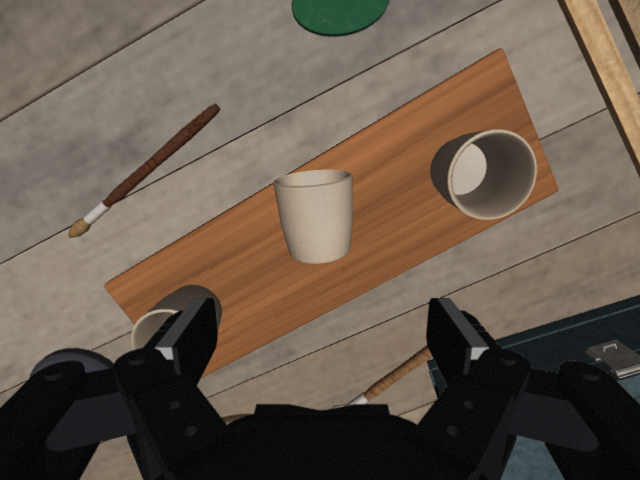

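Run:
```python
from h import *
c=np.load("w1.npz")
p=onz(c,[(275,181),(353,174),(290,257),(351,257)],0.045); print(p.round(4))
m=(p[0]+p[1])/2;f=(p[2]+p[3])/2;print(m,f,np.linalg.norm(p[0]-p[1]),np.linalg.norm(p[2]-p[3]),np.linalg.norm(m-f),np.degrees(np.arctan2(*(m-f)[[1,0]])))
b=onz(c,[(106,285),(503,48),(558,188)],0.015);print(b)
print(onz(c,[(493,174)],.082))
```

```text
[[0.5046 0.1096 0.045 ]
 [0.5331 0.1679 0.045 ]
 [0.5672 0.0844 0.045 ]
 [0.5951 0.1305 0.045 ]]
[0.51885683 0.13875672 0.045     ] [0.58114267 0.1074414  0.045     ] 0.06488879713669679 0.053804125252686144 0.0697149583776908 153.30822241709228
[[ 0.50453172 -0.09644986  0.015     ]
 [ 0.5114433   0.32689848  0.015     ]
 [ 0.64566062  0.32409691  0.015     ]]
[[0.58068183 0.25392399 0.082     ]]
```

Emit:
send_rows([
  [0,-29,10,-40,4],
  [0,-29,10,-90,4],
  [0,-29,10,-130,4],
  [0,-29,10,-160,4],
  [0,-29,10,-180,4],
  [0,-29,10,-180,4],
])

```text
time: 2.2
ee_pos: [0.5239, 0.1366, 0.0202]
tcp_rot: [-179.9, 0.1, 63.1]
wrist_force: [0.5, 0.4, 0.5]
opening: 0.0854
```

```bash
python3 snap.py wrist w2 side s2
```

```text
wrist 2.2 [0.5239 0.1366 0.0202] [-1.7988e+02  9.0000e-02  6.3120e+01] [ 14.6   5.3 -13.   71.8   0.   41.5] [0.46 0.44 0.49] 0.0854
side 2.25 [0.5248 0.1366 0.0215] [-1.7997e+02  2.0000e-02  6.3110e+01] [ 14.6   5.2 -12.9  71.9   0.   41.5] [0.34 0.89 0.31] 0.0855
```

View pics/w2.png

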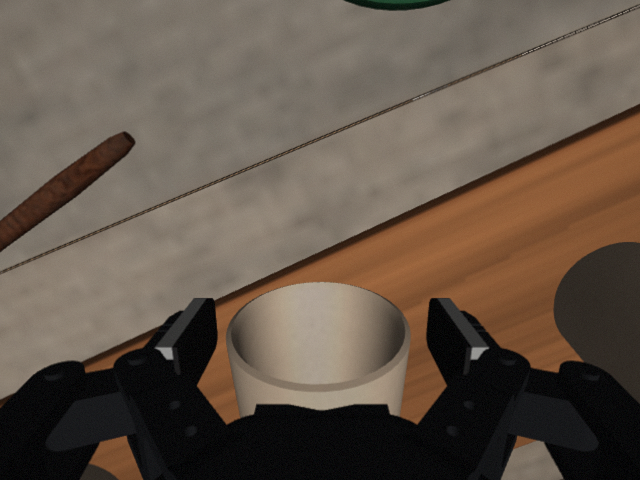

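Emit:
send_rows([
  [0.2,0,0,0,0],
  [0.3,0,0,0,0],
  [0.4,0,0,0,0],
  [0.4,0,0,0,0],
], squeeze=20)

```text
time: 2.8
ee_pos: [0.5261, 0.1359, 0.0227]
tcp_rot: [179.9, -0.1, 63.0]
wrist_force: [-1.6, 1.5, 5.3]
opening: 0.0618
```

```bash
python3 snap.py wrist w3
```

```text
wrist 2.8 [0.5261 0.1359 0.0227] [ 1.7995e+02 -9.0000e-02  6.3010e+01] [ 14.5   5.2 -12.8  71.9   0.   41.4] [-1.6   1.52  5.25] 0.0618
```

View pics/w3.png

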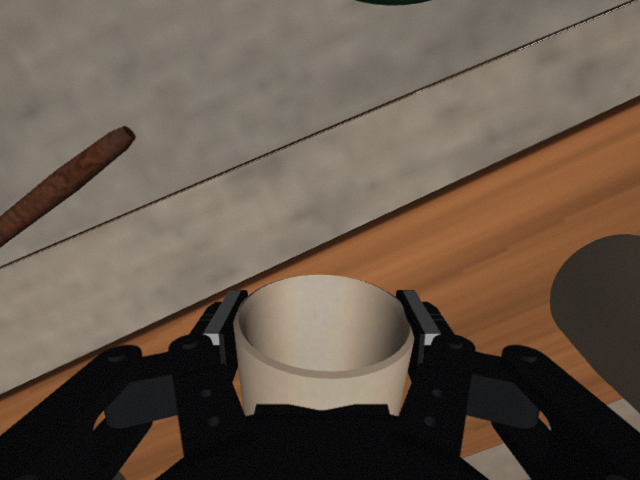

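```bash
python3 snap.py side s3
python3 - <<'E'
from h import *
c=np.load("s3.npz");crop(c["pixels"],200,230,400,380,4,"pics/s3c.png")
E
```

```text
side 2.85 [0.5261 0.1359 0.0227] [ 1.7995e+02 -9.0000e-02  6.3010e+01] [ 14.5   5.2 -12.8  71.9   0.   41.5] [-2.68  1.13  5.29] 0.0622
```

View pics/s3c.png

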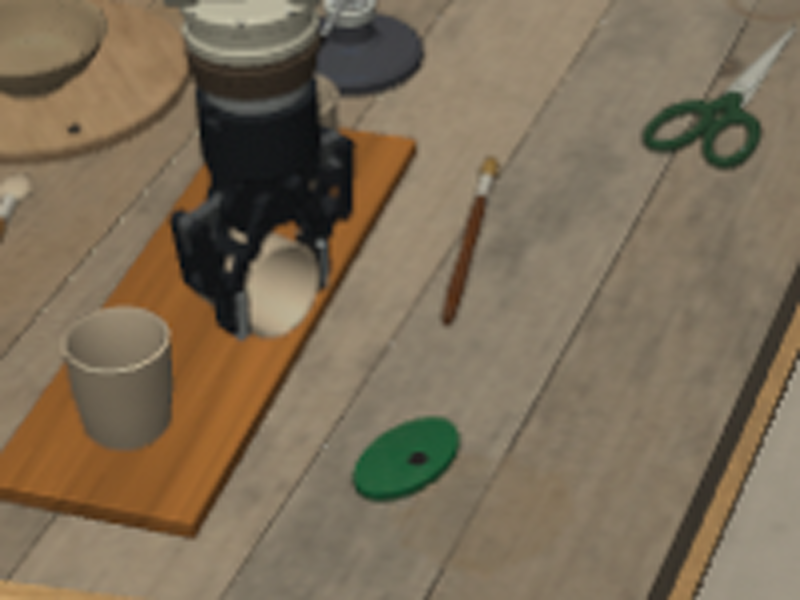

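Emit:
send_rows([
  [0.4,0,0,4,0],
  [0.4,1,0,10,0],
  [0.4,2,-1,16,0],
  [0.4,4,-2,22,0],
  [0.4,4,-2,22,0],
])

```text
time: 3.52
ee_pos: [0.5302, 0.1334, 0.0439]
tcp_rot: [180.0, -0.0, 63.0]
wrist_force: [-0.5, 0.4, 0.1]
opening: 0.0618
```

```bash
python3 snap.py side s4 wrist w4
python3 - <<'E'
from h import *
c=np.load("s4.npz");crop(c["pixels"],200,230,400,380,4,"pics/s4c.png")
E
```

```text
side 3.525 [0.5302 0.1334 0.0439] [ 1.7996e+02 -4.0000e-02  6.2990e+01] [ 14.1   5.1 -10.6  74.3  -0.   41.1] [-0.53  0.36  0.14] 0.0618
wrist 3.575 [0.5299 0.1334 0.0435] [ 1.7999e+02 -1.0000e-02  6.2990e+01] [ 14.1   5.1 -10.6  74.3  -0.   41.1] [-0.17  0.29 -0.05] 0.0623
```

View pics/s4c.png

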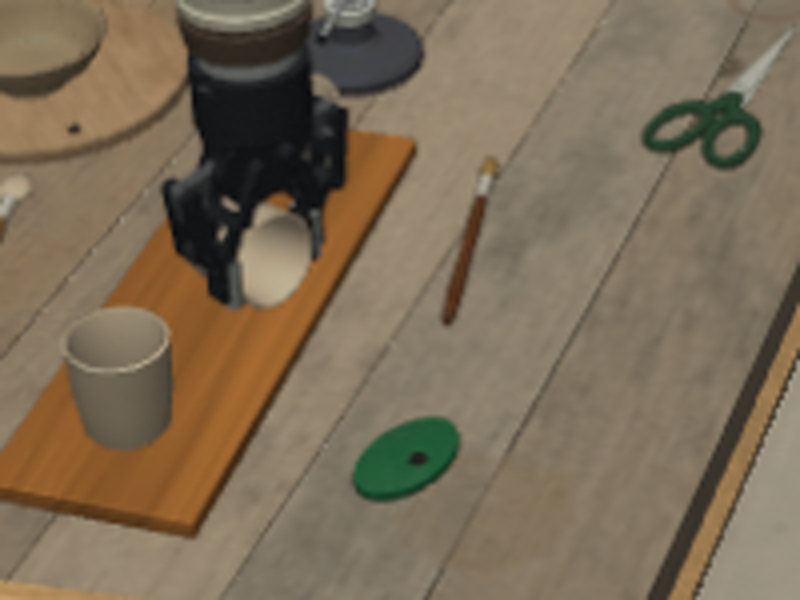

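View pics/w4.png

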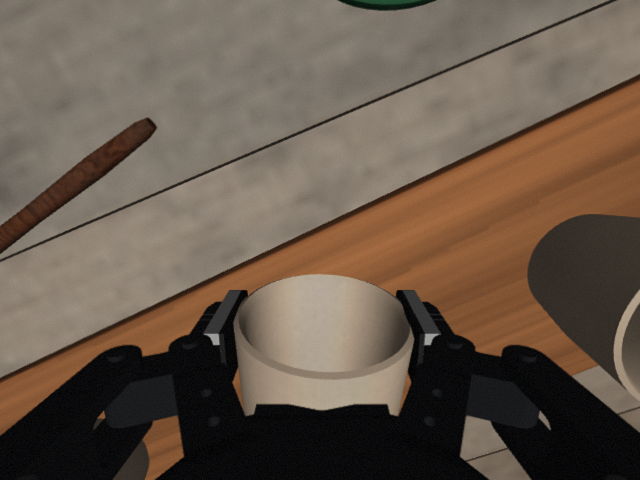

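Emit:
send_rows([
  [0.32,0,0,0,0],
  [0.31,0,0,0,0],
  [0.3,0,0,0,0],
  [0.3,0,0,0,0],
])

```text
time: 4.12
ee_pos: [0.5296, 0.1335, 0.0433]
tcp_rot: [-180.0, 0.0, 63.0]
wrist_force: [-1.0, 0.0, -1.5]
opening: 0.0618
```

```bash
python3 snap.py wrist w5
```

```text
wrist 4.125 [0.5296 0.1335 0.0433] [-180.    0.   63.] [ 14.1   5.1 -10.7  74.3   0.   41.1] [-1.01  0.03 -1.47] 0.0618
```

View pics/w5.png

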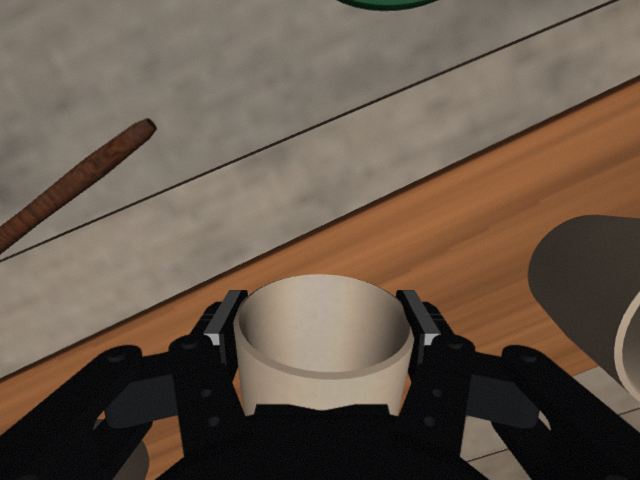

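Emit:
send_rows([
  [0.29,0,0,0,0],
  [0.285,0,0,0,0],
  [0.28,0,0,0,0],
  [0.28,0,0,0,0],
])

```text
time: 4.68
ee_pos: [0.5297, 0.1335, 0.0433]
tcp_rot: [-180.0, -0.0, 63.0]
wrist_force: [-0.0, -0.0, -1.2]
opening: 0.0622
```

```bash
python3 snap.py wrist w6
```

```text
wrist 4.675 [0.5297 0.1335 0.0433] [-180.   -0.   63.] [ 14.1   5.1 -10.7  74.3   0.   41.1] [-0.04 -0.05 -1.24] 0.0622
```

View pics/w6.png

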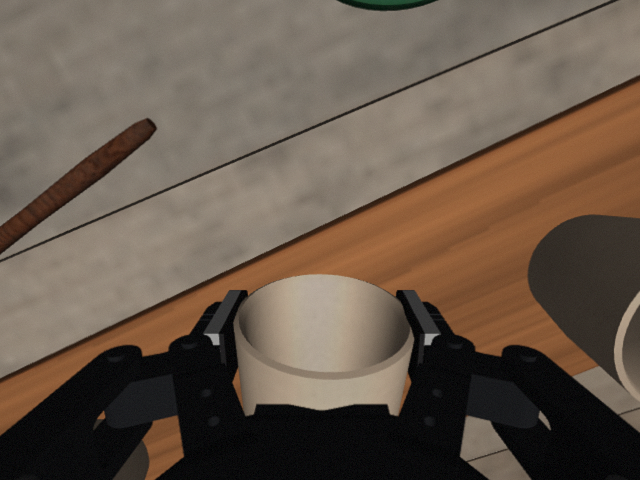

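Emit:
send_rows([
  [0.275,0,0,0,0],
  [0.27,0,0,0,0],
  [0.27,0,0,0,0],
])

```text
time: 5.1
ee_pos: [0.5297, 0.1335, 0.0433]
tcp_rot: [180.0, -0.0, 63.0]
wrist_force: [0.1, 0.3, -0.4]
opening: 0.0622
```

```bash
python3 snap.py wrist w7
```

```text
wrist 5.1 [0.5297 0.1335 0.0433] [180.    -0.    63.01] [ 14.1   5.1 -10.7  74.3  -0.   41.1] [ 0.07  0.26 -0.36] 0.0622
```

View pics/w7.png

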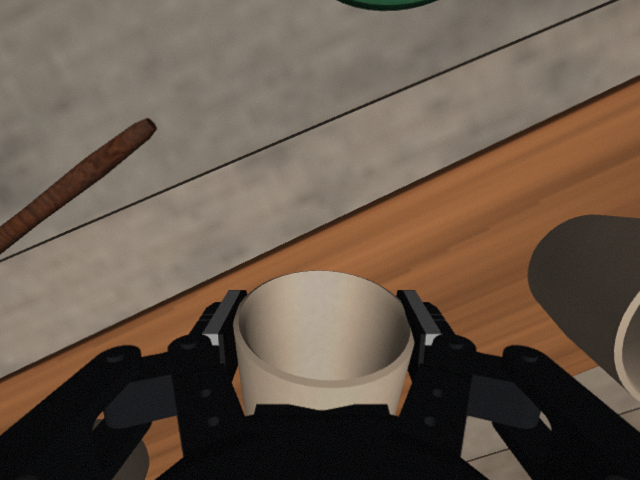

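Emit:
send_rows([
  [0.268,0,0,0,0],
  [0.268,0,0,0,0],
  [0.268,0,0,0,0],
  [0.268,0,0,0,0],
])

```text
time: 5.65
ee_pos: [0.5296, 0.1335, 0.0434]
tcp_rot: [180.0, -0.0, 63.0]
wrist_force: [-1.6, -0.8, 1.1]
opening: 0.0625
```

```bash
python3 snap.py wrist w8
```

```text
wrist 5.65 [0.5296 0.1335 0.0434] [180.    -0.    63.01] [ 14.1   5.1 -10.7  74.3   0.   41.1] [-1.62 -0.81  1.11] 0.0625
```

View pics/w8.png

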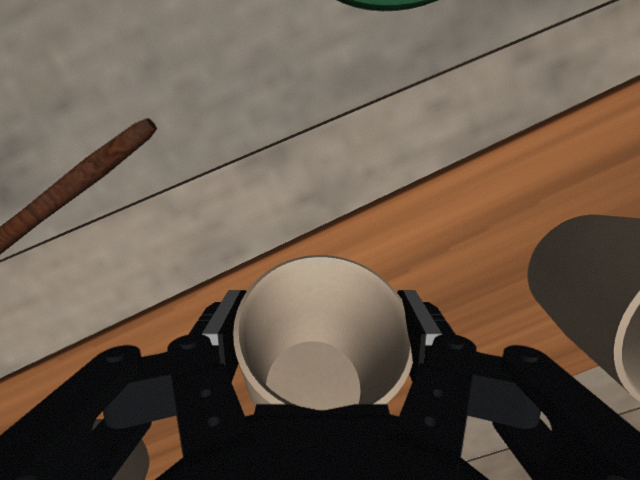

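Emit:
send_rows([
  [0.268,2,-1,6,0],
  [0.268,4,-2,12,0],
  [0.268,6,-3,18,0],
  [0.268,8,-4,24,0],
  [0.268,10,-5,30,0],
  [0.268,10,-5,34,0],
  [0.268,10,-5,34,0],
])

```text
time: 6.58
ee_pos: [0.5399, 0.1285, 0.0777]
tcp_rot: [180.0, -0.0, 63.0]
wrist_force: [-0.2, -0.3, -0.9]
opening: 0.0625
```

```bash
python3 snap.py wrist w9 side s9
python3 - <<'E'
from h import *
c=np.load("s9.npz");crop(c["pixels"],200,230,400,380,4,"pics/s9c.png")
E
```

```text
wrist 6.575 [0.5399 0.1285 0.0777] [ 1.7997e+02 -2.0000e-02  6.3000e+01] [13.4  5.4 -6.5 78.1  0.  40.4] [-0.25 -0.27 -0.92] 0.0625
side 6.625 [0.5397 0.1285 0.0774] [ 1.7999e+02 -1.0000e-02  6.3010e+01] [13.4  5.4 -6.5 78.1  0.  40.4] [-0.15  0.55 -0.26] 0.0625
```

View pics/w9.png

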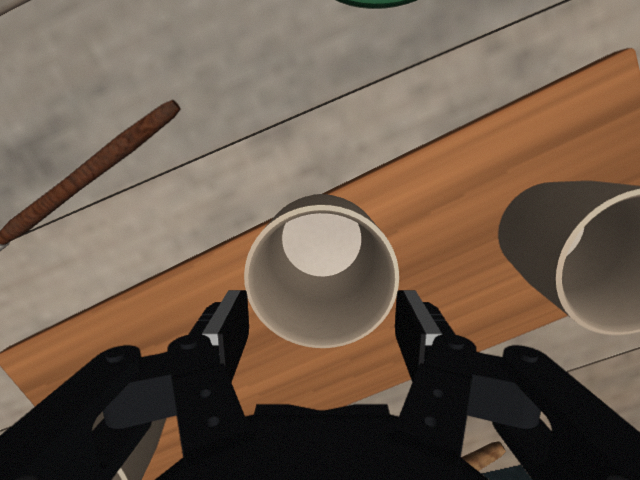

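View pics/s9c.png

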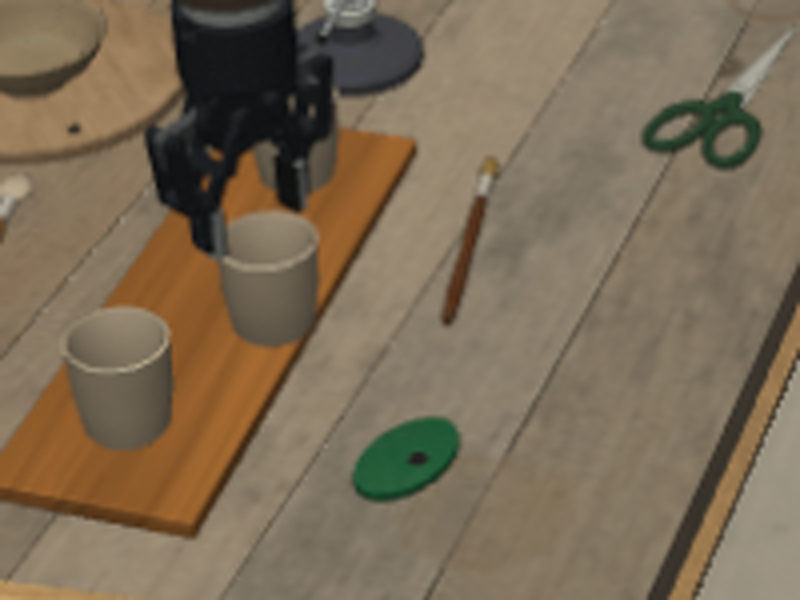

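Run:
```python
from h import *
c=np.load("w9.npz")
p=onz(c,[(246,278),(398,278),(322,206),(322,347)],.082);print(p.round(4),p.mean(0))
b=onz(c,[(280,240),(360,240),(321,211),(321,276)],.020);print(b.round(4),b.mean(0))
```

```text
[[0.5128 0.107  0.082 ]
 [0.5415 0.1632 0.082 ]
 [0.5002 0.1488 0.082 ]
 [0.5563 0.1202 0.082 ]] [0.52769397 0.1347942  0.082     ]
[[0.5175 0.1126 0.02  ]
 [0.5388 0.1541 0.02  ]
 [0.5131 0.1417 0.02  ]
 [0.5485 0.1236 0.02  ]] [0.52946277 0.13301473 0.02      ]
```

Emit:
send_rows([
  [0,0,0,10,0],
  [0,-6,3,10,0],
  [0,-12,6,10,0],
  [0,-12,6,10,0],
  [0,-12,6,-10,0],
  [0,-12,6,-30,0],
  [0,-12,6,-42,0],
  [0,-12,6,-42,0],
])

```text
time: 7.68
ee_pos: [0.5271, 0.1344, 0.0345]
tcp_rot: [-179.9, 0.1, 63.0]
wrist_force: [-0.1, 0.1, -0.2]
opening: 0.0854
```

Emit:
send_rows([
  [0.2,0,0,0,0],
  [0.3,0,0,0,0],
  [0.4,0,0,0,0],
  [0.4,0,0,0,0],
  [0.4,0,0,0,0],
], squeeze=20)

```text
time: 8.3
ee_pos: [0.5284, 0.1347, 0.0363]
tcp_rot: [179.9, -0.1, 63.0]
wrist_force: [0.6, 0.2, 5.8]
opening: 0.0618
```

```bash
python3 snap.py wrist w10
```

```text
wrist 8.3 [0.5284 0.1347 0.0363] [ 1.7992e+02 -8.0000e-02  6.3010e+01] [ 14.3   5.  -11.5  73.4   0.   41.3] [0.59 0.23 5.82] 0.0618
```

View pics/w10.png

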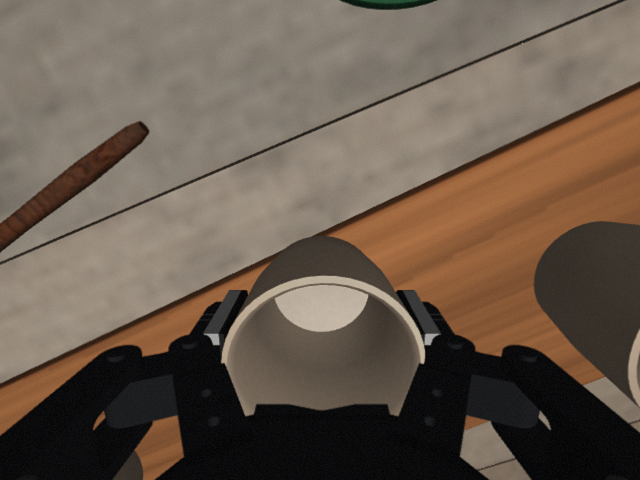

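Emit:
send_rows([
  [0.4,0,0,4,0],
  [0.4,0,0,8,0],
  [0.4,8,-4,8,0],
  [0.4,20,-10,8,0],
  [0.4,35,-18,8,0],
  [0.4,44,-22,8,0],
  [0.4,47,-24,8,0],
  [0.4,47,-24,4,0],
  [0.4,47,-24,0,0],
  [0.4,47,-24,0,0],
])

```text
time: 9.6
ee_pos: [0.5746, 0.1104, 0.0361]
tcp_rot: [179.9, -0.0, 63.0]
wrist_force: [-2.2, -2.9, 5.1]
opening: 0.0618
```

Emit:
send_rows([
  [0.25,0,0,0,0],
  [0.1,0,0,0,0],
  [0,0,0,0,0],
  [0,0,0,0,0],
  [0,0,0,20,0],
  [0,0,0,60,0],
  [0,0,0,110,0],
  [0,0,0,160,0],
  [0,0,0,170,0],
  [0,0,0,170,0],
])

```text
time: 10.85
ee_pos: [0.5749, 0.1105, 0.2054]
tcp_rot: [180.0, -0.0, 63.0]
wrist_force: [0.8, -0.6, -0.2]
opening: 0.0855
```

```bash
python3 snap.py wrist w11 side s11
python3 - <<'E'
from h import *
c=np.load("s11.npz");crop(c["pixels"],200,200,400,350,4,"pics/s11c.png")
E
```

```text
wrist 10.85 [0.5749 0.1105 0.2054] [ 1.7997e+02 -3.0000e-02  6.3000e+01] [10.9  9.4 12.1 92.6 -0.  37.9] [ 0.78 -0.59 -0.18] 0.0855
side 10.9 [0.5745 0.1105 0.2041] [-1.7994e+02  4.0000e-02  6.3000e+01] [10.9  9.4 12.  92.6  0.  37.9] [ 0.51 -0.4   0.51] 0.0856
```

View pics/w11.png

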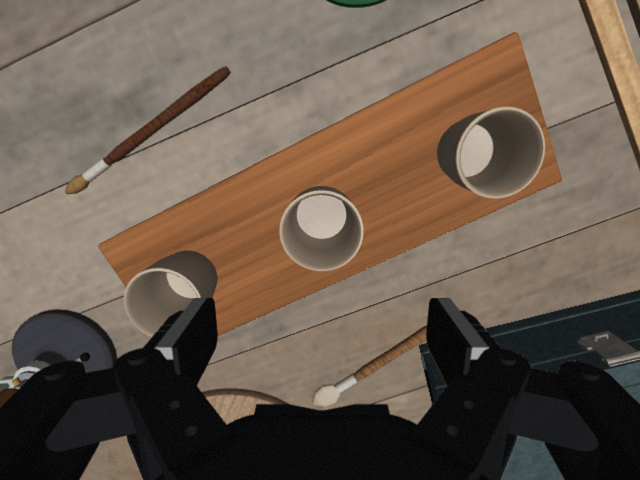

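View pics/s11c.png

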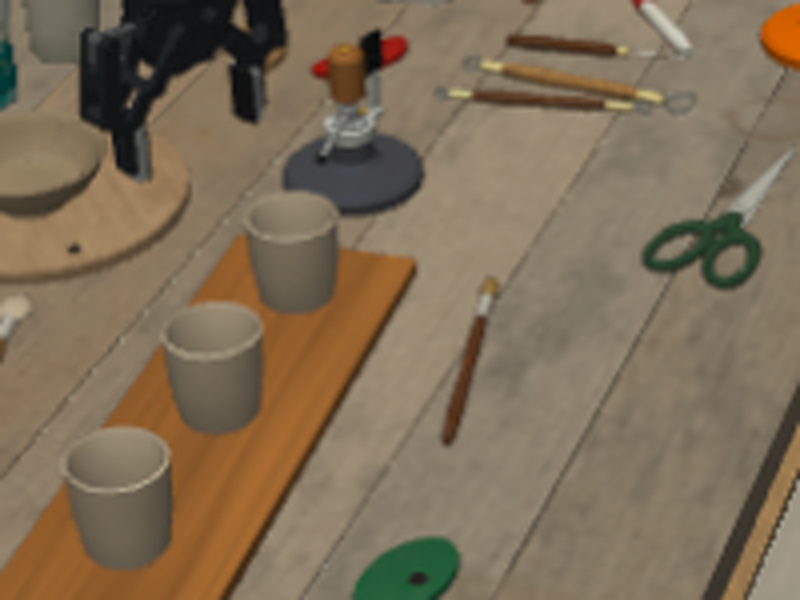

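Emit:
send_rows([
  [0,0,-20,5,5],
  [0,0,-55,5,13],
  [0,0,-95,5,22],
  [0,0,-135,5,31],
  [0,5,-175,5,40],
  [0,5,-215,5,49],
  [0,10,-255,5,58],
  [0,10,-290,5,67],
  [0,10,-326,5,75],
  [0,10,-326,5,75],
])

```text
time: 12.2
ee_pos: [0.5838, -0.2175, 0.2078]
tcp_rot: [-179.9, -0.2, 137.9]
wrist_force: [-1.2, 1.0, 0.4]
opening: 0.0858
```

```bash
python3 snap.py wrist w12 top t12
python3 - <<'E'
from h import *
c=np.load("t12.npz");crop(c["pixels"],185,150,445,330,3,"pics/t12c.png")
t=np.load("w11.npz")
print(onz(t,[(321,230),(502,152)],.082))
E
```

```text
wrist 12.2 [ 0.5838 -0.2175  0.2078] [-1.7992e+02 -1.7000e-01  1.3791e+02] [-20.4  15.1  19.   94.1  -0.  -68.3] [-1.22  0.96  0.38] 0.0858
top 12.25 [ 0.584  -0.2162  0.2082] [-1.7994e+02 -1.6000e-01  1.3784e+02] [-20.3  15.   19.   94.1   0.  -68.2] [ 0.04 -0.17  0.05] 0.0856
[[0.5733884  0.11073451 0.082     ]
 [0.58098725 0.25423332 0.082     ]]
```

View pics/w12.png

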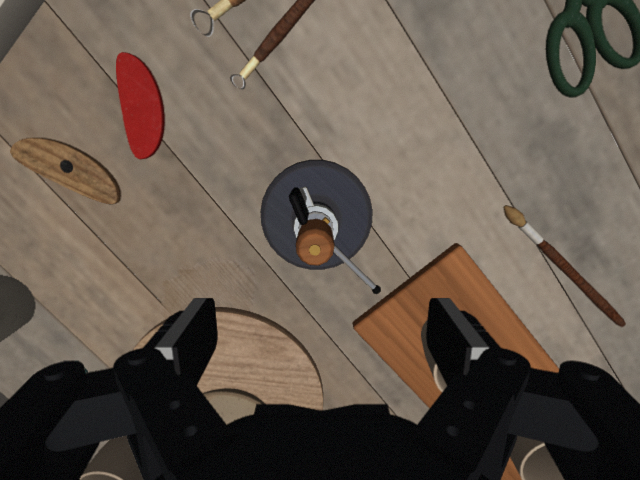

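View pics/t12c.png

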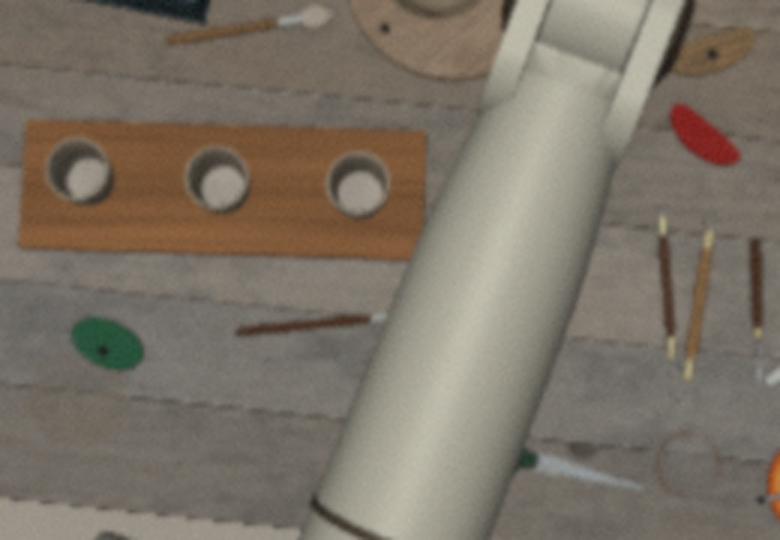

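Run:
```python
from h import *
c=np.load("w12.npz");crop(c["pixels"],255,155,405,300,5,"pics/w12c.png")
```

View pics/w12c.png

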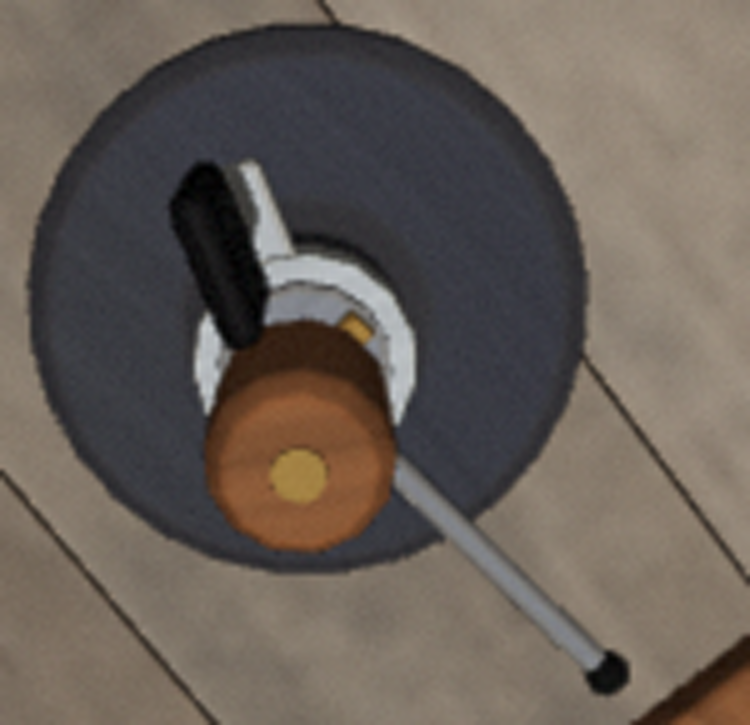

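Run:
```python
from h import *
c=np.load("w12.npz")
f=lambda l:[(255+x/5,155+y/5) for x,y in l]
k=onz(c,f([(301,461)]),.114)[0];print("knob",k)
foot=onz(c,f([(309,298)]),.01)[0];print("foot",foot)
p=onz(c,f([(195,190),(232,335)]),.115);d=p-k;print("pad",p,np.linalg.norm(d[:,:2],axis=1),np.degrees(np.arctan2(d[:,1],d[:,0])))
q=onz(c,f([(607,670)]),.062)[0]-k;print("rod",np.linalg.norm(q[:2]),np.degrees(np.arctan2(q[1],q[0])))
for a in (-105,-110,-115,-120):
  for z in(.115,.081):
    P=[[k[0]+r*np.cos(np.radians(a)),k[1]+r*np.sin(np.radians(a)),z] for r in (.019,.042)]
    print(a,z,((proj(c,P)-[255,155])*5).round())
```

```text
knob [ 0.58869047 -0.21796952  0.114     ]
foot [ 0.58805728 -0.21850504  0.01      ]
pad [[ 0.57355852 -0.25528792  0.115     ]
 [ 0.58335256 -0.23762501  0.115     ]] [0.04026957 0.02036742] [-112.07168477 -105.19356508]
rod 0.07581527096767486 91.82050053136683
-105 0.115 [[236. 344.]
 [155. 193.]]
-105 0.081 [[247. 292.]
 [176. 159.]]
-110 0.115 [[247. 339.]
 [180. 182.]]
-110 0.081 [[257. 288.]
 [198. 149.]]
-115 0.115 [[259. 335.]
 [206. 173.]]
-115 0.081 [[267. 284.]
 [220. 140.]]
-120 0.115 [[271. 332.]
 [232. 165.]]
-120 0.081 [[277. 282.]
 [244. 134.]]
```

Emit:
send_rows([
  [0,5,-2,0,0],
  [0,5,-2,-30,0],
  [0,5,-2,-60,0],
  [0,5,-2,-90,0],
  [0,5,-2,-115,0],
  [0,5,-2,-130,0],
  [0,5,-2,-138,0],
  [0,5,-2,-138,0],
])

```text
time: 13.3
ee_pos: [0.5898, -0.2173, 0.0724]
tcp_rot: [180.0, 0.0, 138.0]
wrist_force: [-0.6, 0.4, 0.1]
opening: 0.0853
```

```bash
python3 snap.py wrist w13 side s13
python3 - <<'E'
from h import *
c=np.load("s13.npz");crop(c["pixels"],230,160,370,265,5.5,"pics/s13c.png")
E
```

```text
wrist 13.3 [ 0.5898 -0.2173  0.0724] [180.     0.   138.01] [-20.2  15.5   4.6  79.    0.  -68.2] [-0.62  0.39  0.1 ] 0.0853
side 13.35 [ 0.59   -0.2175  0.073 ] [1.7998e+02 4.0000e-02 1.3801e+02] [-20.2  15.5   4.6  79.1   0.  -68.2] [-0.06  0.11  1.76] 0.0854
```

View pics/w13.png

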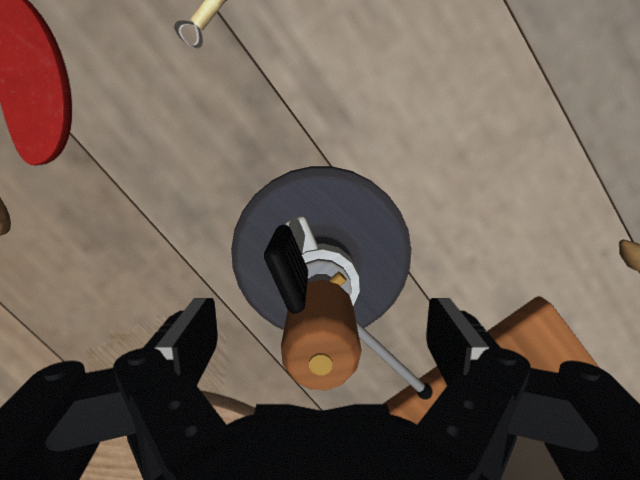

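View pics/s13c.png

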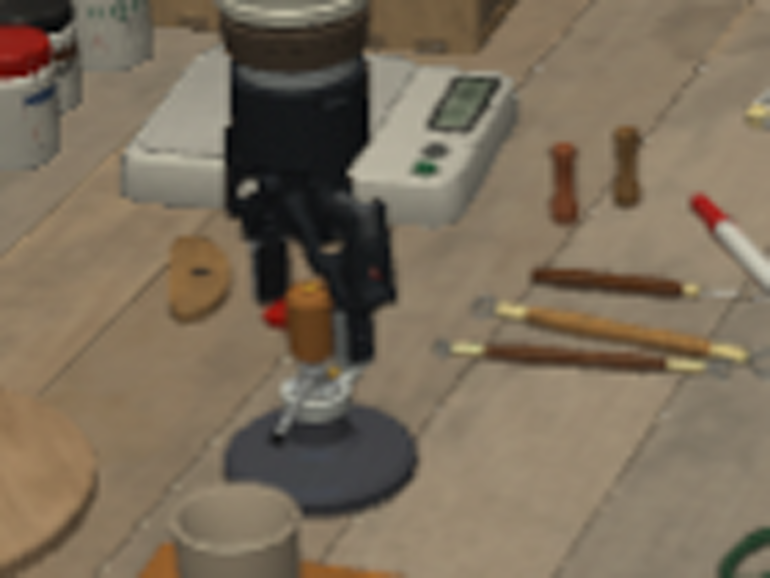

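Run:
```python
from h import *
c=np.load("w13.npz");print(onz(c,[(321,354)],.114))
```

```text
[[ 0.58770377 -0.21971068  0.114     ]]
```

Emit:
send_rows([
  [0.3,0,0,-1,0],
  [0.5,0,0,-2,0],
  [0.7,0,0,-2,0],
  [0.9,0,0,-2,0],
  [0.9,0,0,-2,0],
  [0.9,0,0,-2,0],
], squeeze=50)

```text
time: 14.15
ee_pos: [0.5899, -0.2177, 0.0706]
tcp_rot: [180.0, 0.0, 138.0]
wrist_force: [1.0, -1.4, 1.4]
opening: 0.0267
```

```bash
python3 snap.py wrist w14
```

```text
wrist 14.15 [ 0.5899 -0.2177  0.0706] [1.80e+02 4.00e-02 1.38e+02] [-20.3  15.5   4.4  78.8  -0.  -68.3] [ 0.97 -1.4   1.43] 0.0267
```

View pics/w14.png

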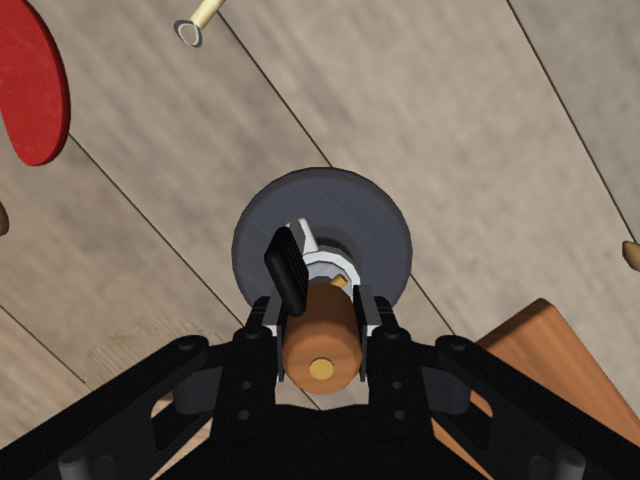

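Emit:
send_rows([
  [0.9,0,0,5,0],
  [0.9,0,0,10,0],
  [0.9,0,0,15,0],
  [0.9,0,0,20,0],
  [0.9,0,0,20,0],
  [0.9,0,0,20,0],
])

```text
time: 14.95
ee_pos: [0.5898, -0.2177, 0.0903]
tcp_rot: [-180.0, 0.0, 138.0]
wrist_force: [3.9, -4.0, -1.8]
opening: 0.0267
```

```bash
python3 snap.py wrist w15 side s15
python3 - <<'E'
from h import *
c=np.load("s15.npz");crop(c["pixels"],250,190,330,250,10,"pics/s15c.png")
E
```

```text
wrist 14.95 [ 0.5898 -0.2177  0.0903] [-1.80e+02  2.00e-02  1.38e+02] [-20.3  15.2   6.2  81.   -0.  -68.3] [ 3.9  -3.98 -1.85] 0.0267
side 15.0 [ 0.5898 -0.2177  0.0902] [1.80e+02 2.00e-02 1.38e+02] [-20.3  15.2   6.2  80.9  -0.  -68.3] [ 4.14 -3.77 -1.22] 0.0272
```

View pics/w15.png

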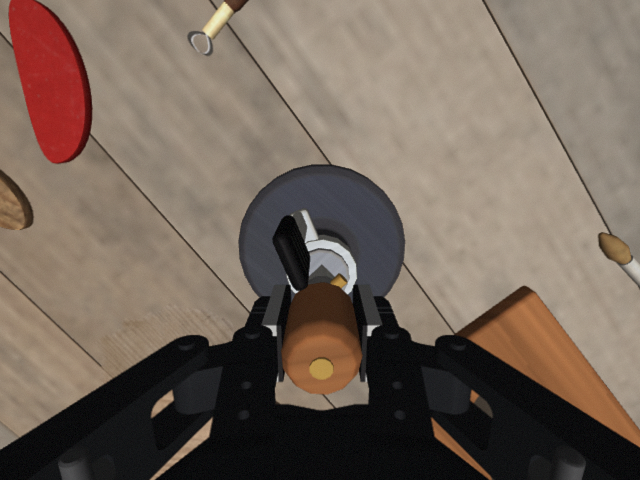

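View pics/s15c.png

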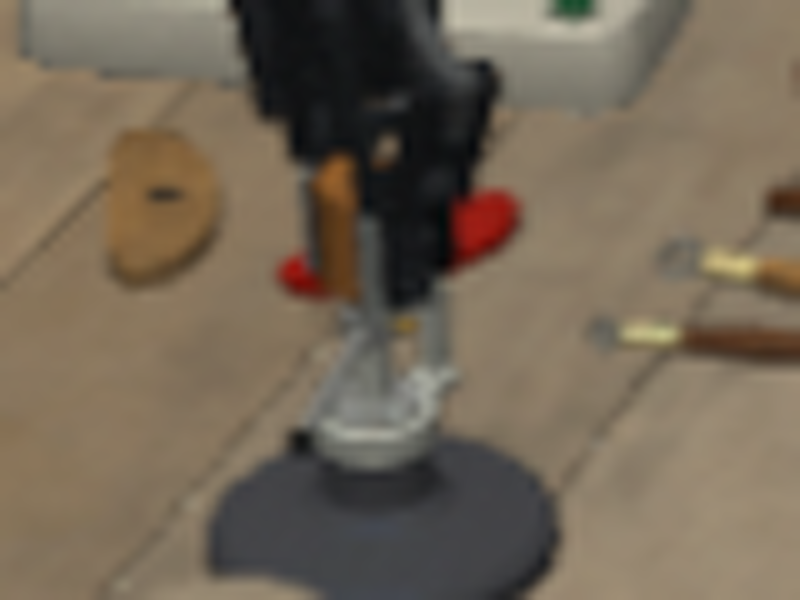

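Emit:
send_rows([
  [0.9,0,0,0,-6],
  [0.9,0,-0.5,0,-12],
  [0.9,0,-0.5,0,-18],
  [0.9,0,-1,0,-24],
  [0.9,0,-1,0,-30],
  [0.9,0,-1,0,-36],
  [0.9,0,-1.5,0,-42],
  [0.9,0,-1.5,0,-48],
  [0.9,0,-1.5,0,-48],
])

```text
time: 16.18
ee_pos: [0.5895, -0.2172, 0.0899]
tcp_rot: [-180.0, -0.2, 90.0]
wrist_force: [2.5, 5.3, -0.6]
opening: 0.0266
```

```bash
python3 snap.py wrist w16
```

```text
wrist 16.175 [ 0.5895 -0.2172  0.0899] [-179.96   -0.19   90.  ] [-20.3  15.3   6.3  81.    0.2 -20.3] [ 2.45  5.35 -0.65] 0.0266
```

View pics/w16.png

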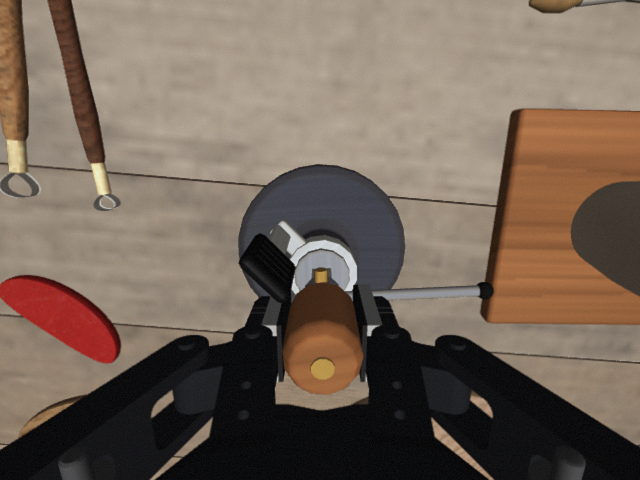

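Emit:
send_rows([
  [0.9,0,0,0,-5],
  [0.9,0,0,0,-10],
  [0.9,0,-0.5,0,-15],
  [0.9,0,-0.5,0,-20],
  [0.9,0,-0.5,0,-24],
  [0.9,0,-1,0,-28],
  [0.9,0,-1,0,-28],
])

```text
time: 17.1
ee_pos: [0.5899, -0.2174, 0.0899]
tcp_rot: [-179.9, -0.2, 62.1]
wrist_force: [2.5, 9.9, -1.1]
opening: 0.0272
```

```bash
python3 snap.py wrist w17; python3 -c "
from workcell import bot; print(bot.get_obs()['torque'])"
```

```text
wrist 17.1 [ 0.5899 -0.2174  0.0899] [-179.88   -0.23   62.11] [-20.3  15.4   6.3  81.1   0.2   7.6] [ 2.54  9.91 -1.06] 0.0272
[ 1.68654512 -0.841562    0.48799737]
```

View pics/w17.png

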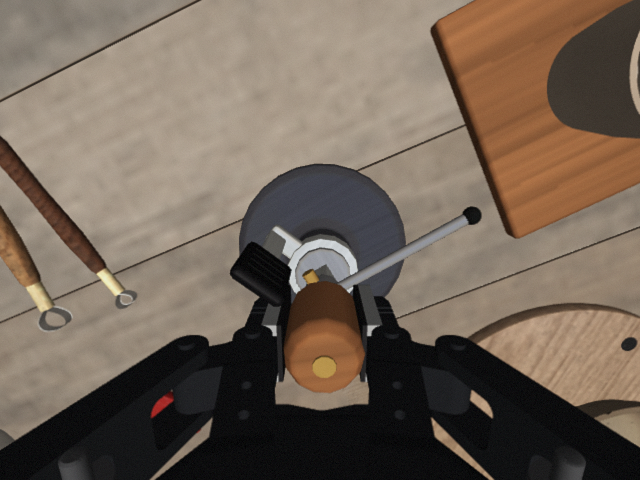

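Run:
```python
from h import *
c=np.load("w17.npz");img=c["pixels"][:,:,::-1].copy()
ims=[]
for a in (-145,-152,-160):
    im=img.copy();r=np.radians(a);e=np.array([np.cos(r),np.sin(r)]);n=np.array([-e[1],e[0]]);k=np.array([.588,-.2185])
    for z,col in((.115,(0,255,0)),(.081,(0,0,255))):
        P=[np.r_[k+e*s+n*t,z] for s,t in((.019,.003),(.042,.003),(.042,-.003),(.019,-.003))]
        cv2.polylines(im,[proj(c,P).round().astype(int)],True,col,1)
    ims.append(cv2.resize(im[210:330,210:330],(266,266*1),interpolation=cv2.INTER_CUBIC))
cv2.imwrite("pics/w17o.png",np.hstack(ims))
```

```text
(no output)
```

View pics/w17o.png

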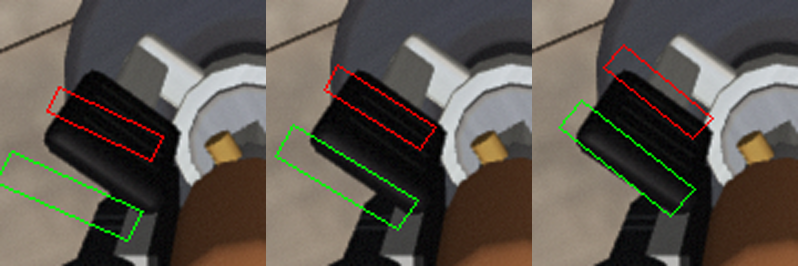

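```bash
cat > ov.py <<'E'
from h import *
import sys
fn=sys.argv[1];angs=[float(x) for x in sys.argv[2:]]
c=np.load(fn+".npz");img=c["pixels"][:,:,::-1].copy()
ims=[]
for a in angs:
    S=4;r=np.radians(a);e=np.array([np.cos(r),np.sin(r)]);n=np.array([-e[1],e[0]]);k=np.array([.588,-.2187])
    im=cv2.resize(img[200:330,210:330],None,fx=S,fy=S,interpolation=cv2.INTER_CUBIC);im=cv2.convertScaleAbs(im,alpha=2)
    for z,col in((.115,(0,255,0)),(.081,(0,0,255))):
        P=[np.r_[k+e*s+n*t,z] for s,t in((.019,.003),(.042,.003),(.042,-.003),(.019,-.003))]
        cv2.polylines(im,[((proj(c,P)-[210,200]+.5)*S).round().astype(int)],True,col,1)
    ims.append(cv2.resize(im,None,fx=.55,fy=.55,interpolation=cv2.INTER_AREA))
cv2.imwrite(f"pics/{fn}o2.png",np.hstack(ims))
E
python3 ov.py w13 -105 -111 -117; python3 ov.py w17 -157 -162 -167
```

```text
(no output)
```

View pics/w13o2.png

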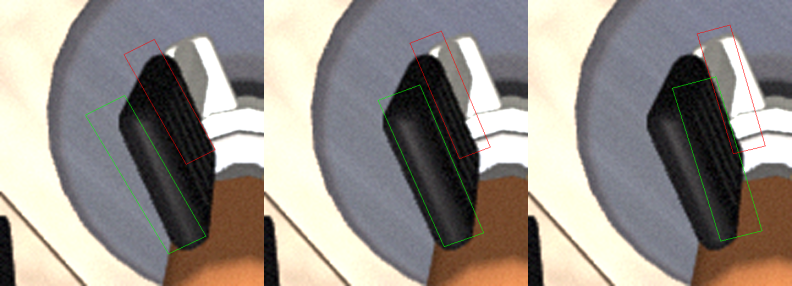

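View pics/w17o2.png

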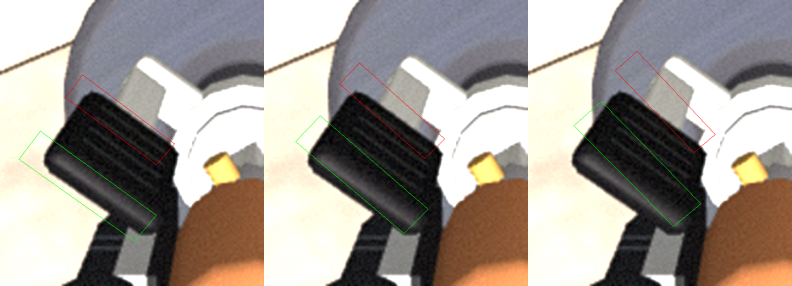

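Emit:
send_rows([
  [0.9,0,0,0,-1],
  [0.9,0,0,0,-2],
  [0.9,0,0,0,-3],
  [0.9,0,0,0,-3],
])

```text
time: 17.65
ee_pos: [0.59, -0.2175, 0.09]
tcp_rot: [-179.9, -0.2, 59.2]
wrist_force: [4.6, 8.7, -1.0]
opening: 0.0268
```

```bash
python3 snap.py wrist w18; python3 -c "
from workcell import bot; print(bot.get_obs()['torque'])"; python3 ov.py w18 -156 -159 -162
```

```text
wrist 17.65 [ 0.59   -0.2175  0.09  ] [-179.88   -0.21   59.16] [-20.3  15.4   6.3  81.    0.2  10.5] [ 4.63  8.71 -0.96] 0.0268
[ 1.49876299 -1.00204237  0.67606274]
```

View pics/w18o2.png

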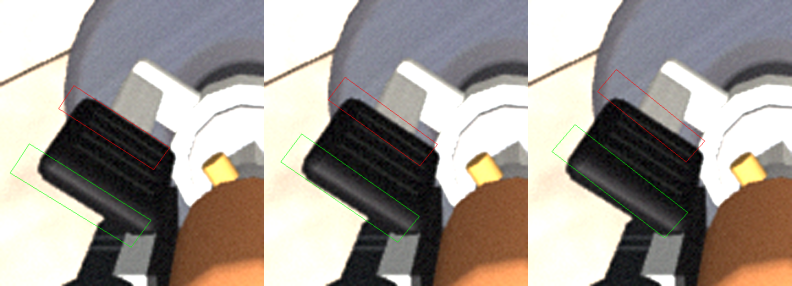

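Run:
```python
from h import *
# outer end of the ccw/near top edge corner, visually same feature; plus brass-coloured roller
F={"w13":[(122,125)],"w17":[(45,157)],"w18":[(40,168)]}
k=np.array([.588,-.2187])
for n,l in F.items():
    c=np.load(n+".npz")
    p=onz(c,[(210+x/2.2,200+y/2.2) for x,y in l],.113)[0][:2]-k
    print(n,np.linalg.norm(p),np.degrees(np.arctan2(p[1],p[0])))
```

```text
w13 0.037889212751087906 -105.15199623926627
w17 0.03860976188685312 -155.36470207903486
w18 0.03824266985512794 -155.08740227371868
```

```bash
python3 snap.py side s19 wrist w19
python3 - <<'E'
from h import *
c=np.load("s19.npz");crop(c["pixels"],190,190,340,350,3.6,"pics/s19c.png")
E
```

```text
side 17.7 [ 0.59   -0.2175  0.09  ] [-179.89   -0.21   59.17] [-20.3  15.4   6.3  81.    0.2  10.5] [ 3.79  8.71 -0.46] 0.0268
wrist 17.75 [ 0.59   -0.2175  0.09  ] [-179.88   -0.21   59.17] [-20.3  15.4   6.3  81.    0.2  10.5] [ 4.51  8.85 -0.92] 0.0272
```

View pics/s19c.png

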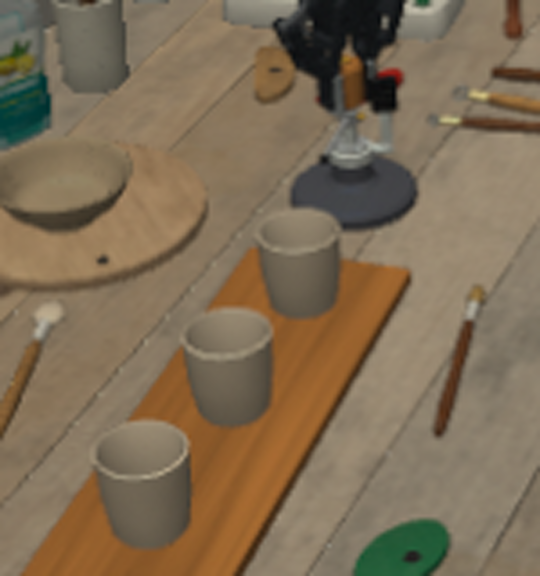

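View pics/w19.png

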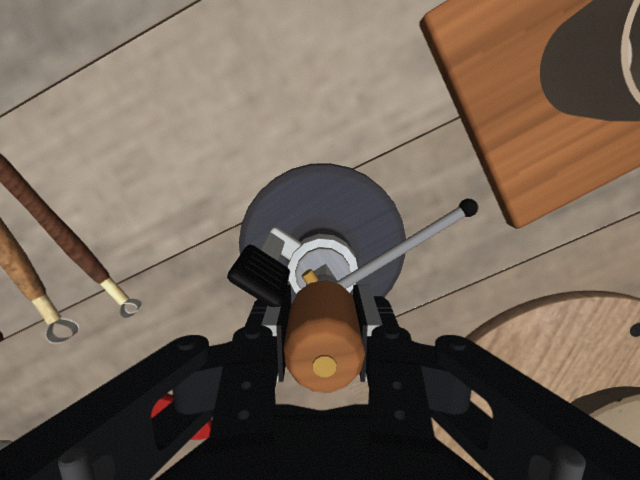

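Emit:
send_rows([
  [0.9,0,0,0,-1],
  [0.9,0,0,0,-2],
  [0.9,0,0,0,-3],
  [0.9,0,0,0,-4],
  [0.9,0,0,0,-4],
])

```text
time: 18.42
ee_pos: [0.5905, -0.218, 0.0901]
tcp_rot: [-180.0, -0.2, 55.2]
wrist_force: [7.0, 7.3, -1.4]
opening: 0.0267
```

```bash
python3 snap.py wrist w20; python3 -c "
from workcell import bot; print(bot.get_obs()['torque'])"; python3 ov.py w20 -156 -159 -162
```

```text
wrist 18.425 [ 0.5905 -0.218   0.0901] [-179.95   -0.19   55.16] [-20.4  15.4   6.4  81.    0.2  14.5] [ 7.    7.35 -1.4 ] 0.0267
[ 0.96007897 -1.41705869  0.80863437]
```

View pics/w20o2.png

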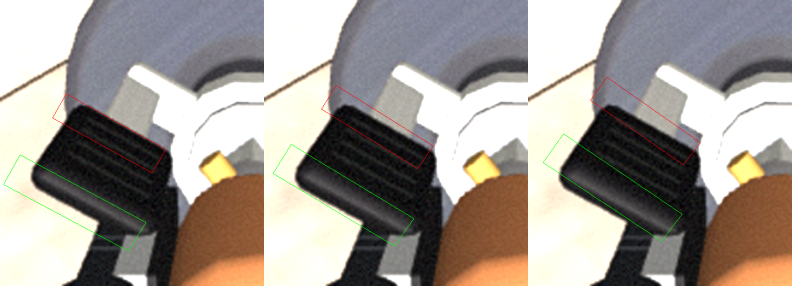

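```bash
python3 -c "
from workcell import bot; bot.job_done()
o=bot.get_obs(); print(o['time'],o['ee_pos'],o['opening'],o['wrist_force'])"
```

```text
the job is handed in; nothing more can be done
the job is handed in; nothing more can be done
```

I finished both parts and handed the job in at about 18.4 s of the 61 s allowed. No verdict came back, and my last state reading after handing in was refused.

**Tumbler:** I gripped it near the mouth, loosened the grip until it swung foot-down, and it slipped out standing upright about 53 mm from its place. I then picked it up again and set it in the middle slot. It measured (0.573, 0.111), within about 3 mm of the slot, upright and let go. The neighbours looked upright and unmoved in the last side view, though I compared positions only by eye.

**Gauge:** I used the dark blue gauge, not the orange one. I gripped the knob at 50 N and lifted it 19.7 mm; the knob stayed put in the gripper, so the leg should be at its mark. I did not see the ring mark itself in any picture. Turning the hand 83° clockwise closed the lever.

**Last checks:** The lever measured about 50° ± 2° of travel, against its end stop at 48°. Further turning did not move it, while the hand's torque rose from 0.49 to 0.81 N m, so I take it to be on the stop. The fingers were still on the knob at 26.7 mm opening, with the tool at 90 mm height. The wrist force was about 10 N.

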